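# Take the edger's wheel set apart into its storage dishes

### The job

The wheel set from the lens edger stands stacked on the round black rubber pad. Take the stack apart from the top and put every part flat, the same way up, into its own shallow round dish: the roughing wheel in the largest dish, the bevelling wheel in the second largest, the spacer collar in the second smallest and the hexagonal nut in the smallest. Set each part down gently without dropping or tipping any of them.

Things in the scene. Friction and masses are not known exactly. Their poses are not given: they have to be found in the camera images.
- rough_wheel: the roughing wheel at the bottom of the stack: a grinding wheel with a tan abrasive rim, round, 66 to 68 mm in diameter, 22 mm high in all with a raised flat hub on top; 0.28 kg, loose. Origin at the centre of its underside, z up along its axis.
- bevel_wheel: the bevelling wheel, second from below: plain steel disc with a V groove round its rim, 53 mm in diameter, 18 mm high; 0.15 kg, loose. Origin at the centre of its underside, z up.
- collar: the spacer collar, third from below: plain steel disc with a shallow recessed rim, 38 mm in diameter, 16 mm high; 0.08 kg, loose. Origin at the centre of its underside, z up.
- nut: the hexagonal clamping nut on top of the stack: plain steel, 22 mm across flats (25 mm across corners), 18 mm high; 0.04 kg, loose. Origin at the centre of its underside, z up; its x axis stands square on one pair of flats (the other two pairs are turned 60 degrees either way), so grip across x or 60 degrees from it.
- stack_pad: round black rubber pad, 80 mm in diameter and 10 mm thick, fixed to the worktop, on which the stack stands (stack top 84 mm above the worktop). Origin at the centre of its underside, on the worktop.
- dish_a: the largest of four shallow round aluminium storage dishes with black floors, the one for the roughing wheel: 94 mm outside, 82 mm inside diameter; flat floor 4 mm above the worktop, lip 7 mm above the worktop (3 mm above the floor); fixed to the worktop. Origin at the centre of its underside, on the worktop, z up.
- dish_b: the second largest of four shallow round aluminium storage dishes with black floors, the one for the bevelling wheel: 79 mm outside, 67 mm inside diameter; flat floor 4 mm above the worktop, lip 7 mm above the worktop (3 mm above the floor); fixed to the worktop. Origin at the centre of its underside, on the worktop, z up.
- dish_c: the second smallest of four shallow round aluminium storage dishes with black floors, the one for the spacer collar: 64 mm outside, 52 mm inside diameter; flat floor 4 mm above the worktop, lip 7 mm above the worktop (3 mm above the floor); fixed to the worktop. Origin at the centre of its underside, on the worktop, z up.
- dish_d: the smallest of four shallow round aluminium storage dishes with black floors, the one for the nut: 50 mm outside, 38 mm inside diameter; flat floor 4 mm above the worktop, lip 7 mm above the worktop (3 mm above the floor); fixed to the worktop. Origin at the centre of its underside, on the worktop, z up.

How it is judged (in metres and radians):
At the end, for the whole second after the job is handed in: Each of the four parts lies flat on the floor of its own dish (roughing wheel: largest, bevelling wheel: second largest, collar: second smallest, nut: smallest): axes within 10 mm of each other seen from above, underside within 2.2 mm of the dish floor, upright within 0.08 rad, released and at rest (horizontal distance between rough_wheel and dish_a below 0.01 m and z of rough_wheel in the frame of dish_a between 0.002 and 0.0062 m and angle between each of rough_wheel, bevel_wheel, collar, nut's own z axis and vertical below 0.08 rad and linear speed of each of rough_wheel, bevel_wheel, collar, nut below 0.02 m/s and angular speed of each of rough_wheel, bevel_wheel, collar, nut below 0.2 rad/s and contact force between the fingers and rough_wheel below 0.1 N and horizontal distance between bevel_wheel and dish_b below 0.01 m and z of bevel_wheel in the frame of dish_b between 0.002 and 0.0062 m and contact force between the fingers and bevel_wheel below 0.1 N and horizontal distance between collar and dish_c below 0.01 m and z of collar in the frame of dish_c between 0.002 and 0.0062 m and contact force between the fingers and collar below 0.1 N and horizontal distance between nut and dish_d below 0.01 m and z of nut in the frame of dish_d between 0.002 and 0.0062 m and contact force between the fingers and nut below 0.1 N); the robot touches nothing.
It fails at once if one of the four parts is dropped: it moves faster than 0.7 m/s while no finger touches it (a free fall of some 25 mm) ((linear speed of rough_wheel above 0.7 m/s and contact force between the fingers and rough_wheel below 0.1 N) or (linear speed of bevel_wheel above 0.7 m/s and contact force between the fingers and bevel_wheel below 0.1 N) or (linear speed of collar above 0.7 m/s and contact force between the fingers and collar below 0.1 N) or (linear speed of nut above 0.7 m/s and contact force between the fingers and nut below 0.1 N)).
It fails at once if one of the four parts is tipped by more than 0.6 rad (angle between any of rough_wheel, bevel_wheel, collar, nut's own z axis and vertical above 0.6 rad).
It also fails if it takes over 106 s, if anything falls off the work surface, if the arm or the gripper's body presses on something with over 40 N, if the wrist force passes 120 N, or if a joint passes its speed limit or range.

### The arm

A 6-joint arm with a two-finger parallel gripper is mounted at the origin on a cart in front of the work surface, level with it; the furniture and walls round the work are solid. World frame = base frame: x ahead of the robot, y to its left, z up, the work surface at z = 0. Lengths are in mm, angles in rad, forces in N, time in s.
With the tool pointing down it reaches from about 350 to 975 mm from the base axis. Payload 7.1 kg.
Tool frame: the origin (TCP) lies on the centre line of the jaws, within the pads' length; the fingertips stand 17 mm ahead of it and the grasp point (between the pads) lies 2 mm behind it (tip_extent is the distance from the TCP to the fingertips, in mm); z points along the fingers, y is the line along which they close (so a half turn about z gives the same grasp; the last joint's range is limited). The gripper opens to 88 mm and grips with 3 to 60 N. Pads are 20 mm wide; open, the fingers measure 115 mm over their backs; the gripper's body (75 mm by 178 mm) begins 61 mm behind the grasp point.
Start: joints at [1.319, 0.423, 1.63, -0, 1.089, -0.019], TCP at [144.158, 608.131, 239.675] pointing down, gripper open.
Joint ranges: [-3, 3], [-0.9, 2.11], [0.09, 2.58], [-1.31, 4.45], [0.11, 2.69], [-2.54, 2.54]. Speed limits (rad/s): [2.39, 2.39, 3.01, 3.14, 3.14, 3.14].

### API

Orientations are given as a rotation vector (axis times angle).
In Python, from workcell import get_obs, get_image, camera_model, close_job, look_for, outline_of, pinpoint, tip_extent gives the robot as it stands.
- The arm moves only by the shell command python3 -m jog 'ROWS'. ROWS is text: rows parted by semicolons, each of 7 numbers parted by spaces: the shift along the tool's x, y, z as a fraction of full scale, then the turn, a rotation vector about the tool's x, y, z as a fraction of full scale, then the closure, from -1 (fully open) to 1 (shut). A call has 1 to 8 rows; each row is the pose to reach, as a shift and turn from the pose commanded when the call began, along the tool's axes at that moment; what a row does not reach only later rows make up. Full scale, the value 1, is 0.2 m for a shift and 30 degrees for a turn. A row lasts 1/10 s, in which the tool goes at most 50 mm and 8.59 degrees, less where a joint would pass 70% of its speed; a pose out of reach is approached as far as the arm can. A call with a number of a shift or a turn outside -1 to 1 is refused whole. A call with a gripper value outside its range is refused whole. The fingers move at their own pace and stop on an object; the grip force is fixed at half the most. Time passes only in rows, so rows that repeat a pose let the fingers close. It gives the time, the measured TCP pose, the force, the opening and the grip force at its end, in the units of the state.
- get_obs(): the state, without advancing time (a new reading comes with each control period).
- get_image(name): name is "scene" or "top"; returns the picture (480x640x3 uint8, red, green, blue); there is no depth.
- camera_model(name): a dict with "fx", "fy", "cx", "cy" (pixels), "origin" and "orientation" of the camera in the world. Camera axes: x right, y down, z forward; pixel columns grow to the right and rows downward; lengths in mm; the calibration is good to about 2 mm. A picture is of the moment at which its call begins. camera_model takes no time and is no camera call.
- close_job(): hands the job in; it is judged then, once.
Trained networks look in the newest picture that a camera, given by its name, has taken for a name from the list of things; names that differ only in an ending like _2 or _b are one class to them, and where a whole thing is asked for, a point or a joint stands for the part that bears it (a point fixed in the world has none). Each returns a list of dicts, best first, with "confidence" (0 to 1); they miss things now and then, are a little off and sometimes report something else, mostly with a low value. They report only what shows in the picture. A call takes as long as a camera call.
- look_for(target, camera): "xyz" ([x, y, z] in mm, in the coordinates of the camera as it stood for that picture, good to about 4 mm: the middle of the surface that is visible of it).
- outline_of(target, camera): "mask" (480x640 bool, what is visible of it).
- pinpoint(target, camera): "xyz" ([x, y, z] in mm, in the coordinates of the camera as it stood for that picture, good to about 4 mm: a listed point, or the origin of a listed thing).
The state is a dict: "t": time; "qpos": joint angles; "qvel": joint speeds; "joint_torque": joint torques, N m; "ee_pos": TCP position; "orientation": TCP orientation; "ft_force": force on the tool from outside, world axes, zero at the start; "moment": the same for the moment, N m; "width": finger opening in mm; "grasp_force": force on a finger pad.
Only numpy, scipy, OpenCV 4.12 (cv2) and the standard library are available. Lean on these libraries where they do the work, as an engineer would, in place of code of your own. Each camera call takes 0.05 s, during which the arm holds its last target. There are 200 camera calls.

## Working session

There is one attempt and no reset: what is moved stays moved. The work goes in short steps, Python scripts to look and compute and a shell command to move; the robot and the scene stay as the last step left them, time stands still between calls to the robot, and variables do not carry over. Pictures are saved under pics/ and viewed, at most 14 in all, crops included, and the job is handed in when it is done.

```bash
mkdir -p pics; cat > h.py <<'E'
from workcell import *
import numpy as np, cv2
from scipy.spatial.transform import Rotation as R
def cam(n):
    m=camera_model(n); o=np.array(m["orientation"],float)
    Rm=R.from_rotvec(o).as_matrix() if o.shape==(3,) else (o if o.shape==(3,3) else R.from_quat(o).as_matrix())
    return m,Rm,np.array(m["origin"],float)
def toworld(n,p):
    m,Rm,o=cam(n); return Rm@np.array(p)+o
def pix2plane(n,u,v,z):
    m,Rm,o=cam(n); d=Rm@np.array([(u-m["cx"])/m["fx"],(v-m["cy"])/m["fy"],1]); return o+d*(z-o[2])/d[2]
def w2pix(n,p):
    m,Rm,o=cam(n); c=Rm.T@(np.array(p)-o); return np.array([m["fx"]*c[0]/c[2]+m["cx"],m["fy"]*c[1]/c[2]+m["cy"]])
def save(n,f): cv2.imwrite("pics/"+f,get_image(n)[:,:,::-1])
E
python3 - <<'E'
from h import *
for n in("top","scene"):
    print(n,camera_model(n)); save(n,n+"0.png")
    for t in["nut","collar","bevel_wheel","rough_wheel","stack_pad","dish_a","dish_b","dish_c","dish_d"]:
        print(t,[(np.round(toworld(n,d["xyz"])).tolist(),round(d["confidence"],2)) for d in pinpoint(t,n)[:4]])
o=get_obs();print(o)
E
```

```text
top {'fx': 508.6797026114626, 'fy': 508.6797026114626, 'cx': 322.9193035989554, 'cy': 242.80810246220676, 'origin': array([365.40991134, 331.35269677, 929.49431866]), 'orientation': array([-2.14483026,  2.12006223, -0.15954347])}
nut [([541.0, 421.0, 65.0], 0.72)]
collar [([539.0, 421.0, 49.0], 0.46)]
bevel_wheel [([545.0, 423.0, 35.0], 0.57)]
rough_wheel [([539.0, 424.0, 15.0], 0.6), ([407.0, 221.0, 4.0], 0.47)]
stack_pad [([637.0, 299.0, -2.0], 0.72), ([544.0, 422.0, 66.0], 0.7), ([545.0, 420.0, 1.0], 0.55)]
dish_a [([429.0, 407.0, 1.0], 0.97), ([636.0, 300.0, -5.0], 0.97), ([407.0, 223.0, 2.0], 0.71), ([524.0, 277.0, 1.0], 0.64)]
dish_b [([429.0, 407.0, 1.0], 0.97), ([636.0, 300.0, -5.0], 0.97), ([407.0, 223.0, 2.0], 0.71), ([524.0, 277.0, 1.0], 0.64)]
dish_c [([429.0, 407.0, 1.0], 0.97), ([636.0, 300.0, -5.0], 0.97), ([407.0, 223.0, 2.0], 0.71), ([524.0, 277.0, 1.0], 0.64)]
dish_d [([429.0, 407.0, 1.0], 0.97), ([636.0, 300.0, -5.0], 0.97), ([407.0, 223.0, 2.0], 0.71), ([524.0, 277.0, 1.0], 0.64)]
scene {'fx': 614.1294339434897, 'fy': 614.1294339434897, 'cx': 318.6617465353517, 'c
[... 817 characters left out ...]
([642.0, 300.0, -2.0], 0.7)]
{'t': 1.0, 'qpos': array([ 1.31900255e+00,  4.23063545e-01,  1.62989975e+00, -1.06713958e-05,
        1.08859051e+00, -1.90037315e-02]), 'qvel': array([-0.00070398, -0.00022461,  0.00060508, -0.00020393,  0.0002183 ,
        0.00102647]), 'joint_torque': array([ 3.64578163e-04, -5.44580734e+01, -2.74040455e+01,  6.43717940e-02,
        1.66995154e-02,  4.39297196e-05]), 'ee_pos': array([144.16056151, 608.13611641, 239.69793787]), 'orientation': array([3.64831234e-01, 3.12032222e+00, 5.84513018e-05]), 'ft_force': array([-0.20931281, -0.04036197,  0.05836415]), 'moment': array([ 0.01111879, -0.04550533,  0.07944567]), 'grasp_force': 0.0, 'width': 87.78351205437895}
```

View pics/top0.png

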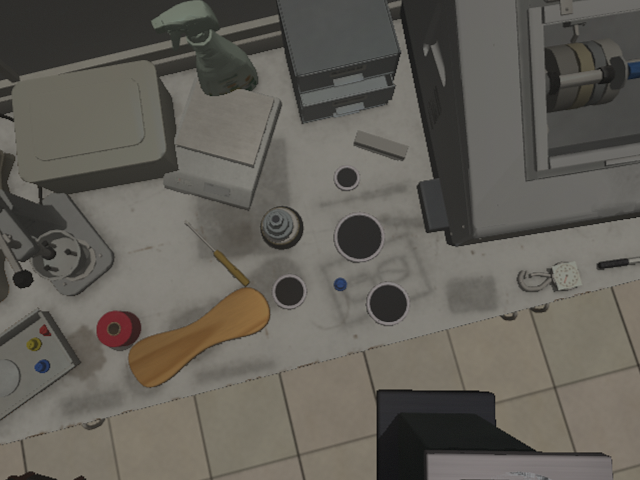

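```bash
python3 - <<'E'
from h import *
im=get_image("top"); 
u,v=w2pix("top",[543,421,84]); print(u,v)
c=im[int(v)-40:int(v)+40,int(u)-50:int(u)+50]; cv2.imwrite("pics/c1.png",cv2.resize(c,(800,640)[:2] if 0 else (750,600),interpolation=cv2.INTER_CUBIC)[:,:,::-1])
print(int(u)-50,int(v)-40)
for n in("top","scene"):
  for d in outline_of("dish_a",n):
    m=d["mask"].astype(np.uint8); k,_=cv2.findContours(m,0,1); k=max(k,key=cv2.contourArea)
    pts=np.array([pix2plane(n,*p,5)[:2] for p in cv2.convexHull(k)[:,0].astype(float)],np.float32)
    print(n,round(d["confidence"],2),cv2.fitEllipse(pts))
  for t in["nut","collar","bevel_wheel","rough_wheel"]:
    for d in outline_of(t,n)[:1]:
      m=d["mask"].astype(np.uint8); k,_=cv2.findContours(m,0,1); k=max(k,key=cv2.contourArea)
      z={"nut":84,"collar":66,"bevel_wheel":50,"rough_wheel":32}[t]
      pts=np.array([pix2plane(n,*p,z)[:2] for p in cv2.convexHull(k)[:,0].astype(float)],np.float32)
      print(n,t,round(d["confidence"],2),m.sum(),cv2.boundingRect(k),cv2.minAreaRect(pts),cv2.fitEllipse(pts))
E
```

```text
276.62008244152423 218.7116277462707
226 178
top 0.97 ((528.3377075195312, 277.1910705566406), (94.30287170410156, 95.5150375366211), 41.949806213378906)
top 0.91 ((640.6583862304688, 300.4480895996094), (48.09109115600586, 49.45506286621094), 72.37265014648438)
top 0.88 ((426.7896728515625, 404.09033203125), (61.643653869628906, 64.91252899169922), 21.902963638305664)
top 0.63 ((406.658935546875, 225.2860565185547), (77.55522918701172, 78.50588989257812), 21.559228897094727)
top 0.25 ((542.340087890625, 418.1576843261719), (76.33008575439453, 78.2448501586914), 14.243009567260742)
top nut 0.53 142 (270, 213, 13, 14) ((541.6594848632812, 422.03082275390625), (22.663801193237305, 20.42013931274414), 1.4515666961669922) ((541.806396484375, 422.2345275878906), (20.60611343383789, 24.337486267089844), 121.64667510986328)
top collar 0.57 231 (266, 211, 22, 23) ((539.302978515625, 420.2747497558594), (32.446475982666016, 39.44111633300781), 46.70947265625) ((540.976318359375, 422.22723388671875), (37.71638870239258, 40.25088119506836), 79.66674041748047)
top rough_wheel 0.97 362 (261, 209,
[... 1041 characters left out ...]
3, 18) ((534.856201171875, 410.4369201660156), (37.426021575927734, 33.633880615234375), 59.262367248535156) ((537.9605102539062, 414.95281982421875), (36.4816780090332, 50.35626983642578), 153.8818817138672)
scene bevel_wheel 0.93 445 (285, 196, 34, 24) ((534.6212768554688, 409.7237854003906), (50.27847671508789, 51.305179595947266), 58.64614486694336) ((537.4166259765625, 415.7584533691406), (54.0671272277832, 66.36055755615234), 155.52407836914062)
scene rough_wheel 0.56 647 (281, 203, 44, 30) ((534.2410888671875, 404.69354248046875), (61.12337875366211, 68.06446838378906), 63.210811614990234) ((537.4501953125, 411.9166564941406), (70.71353912353516, 77.36951446533203), 150.7043914794922)
```

The top view shows the stack at (282,228) and dishes a (358,237), b (388,303), c (289,292) and d (346,178). The orange sander handle and blue knob lie nearby.

View pics/c1.png

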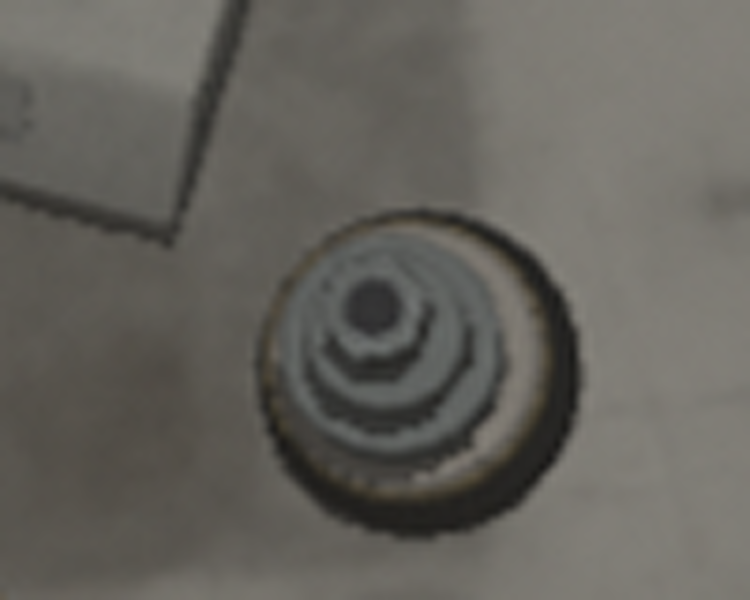

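View pics/scene0.png

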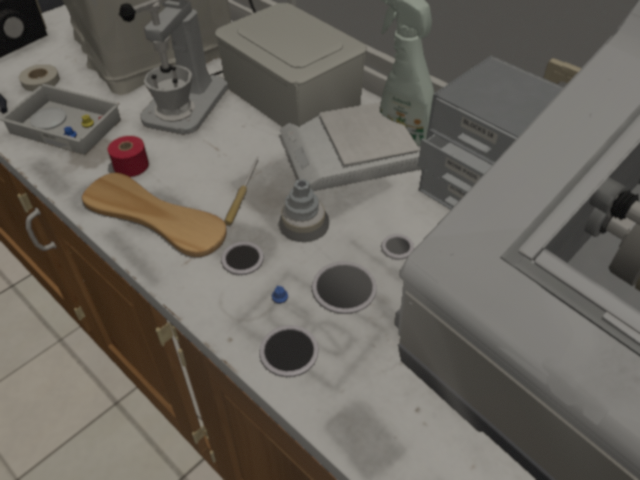

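The crop shows the nut top with its bore at about (276,219); the stack is clear of the scale. The scene view agrees with the layout. Next I'll fit the hexagon angle with a piecewise-constant render in both cameras.

```bash
cat > hex.py <<'E'
from h import *
from scipy.optimize import minimize
S=6
def fit(n,c0,z0=66,h=18):
    im=np.mean([get_image(n).astype(float).mean(2) for _ in range(4)],0)
    u0,v0=np.round(w2pix(n,[c0[0],c0[1],z0+h-6])).astype(int)-14; W=28
    crop=im[v0:v0+W,u0:u0+W]
    P=lambda X:np.array([(w2pix(n,p)-[u0,v0]+.5)*S*16 for p in X]).round().astype(np.int32)
    def ring(x,y,r,z,k,a): t=a+np.arange(k)*2*np.pi/k; return np.c_[x+r*np.cos(t),y+r*np.sin(t),np.full(k,z)]
    O=cam(n)[2]
    def cost(x,y,a,rh):
        L=np.zeros((W*S,W*S),np.uint8); fp=lambda X,l:cv2.fillPoly(L,[P(X)],l,shift=4)
        fp(ring(x,y,19,z0,48,0),1)
        t=ring(x,y,22/3**.5,z0+h,6,a+np.pi/6); b=t-[0,0,h]
        for i in range(6):
            j=(i+1)%6; nn=(t[i]+t[j])/2-[x,y,z0+h]
            if nn@(O-t[i])>0: fp(np.array([t[i],t[j],b[j],b[i]]),2+i)
        fp(t,8); fp(ring(x,y,rh,z0+h,32,0),9)
        ls=[l for l in range(1,10) if (L==l).sum()>20]
        A=np.stack([cv2.resize((L==l).astype(np.float32),(W,W),interpolation=cv2.INTER_AREA) for l in ls],-1)
        A=cv2.GaussianBlur(A,(0,0),.6).reshape(-1,len(ls)); w=A.sum(1)>.95
        s=np.linalg.lstsq(A[w],crop.ravel()[w],rcond=None)[0]
        return np.mean((A[w]@s-crop.ravel()[w])**2)
    best=[]
    for a in range(0,60,4):
        r=minimize(lambda q:cost(q[0],q[1],np.radians(a),q[2]),[*c0,6],method="Nelder-Mead",options=dict(maxiter=60,initial_simplex=[[*c0,6],[c0[0]+3,c0[1],6],[c0[0],c0[1]+3,6],[*c0,7]]))
        best.append((r.fun,a,r.x.round(1).tolist()))
    for b in best: print(n,b)
if __name__=="__main__":
    print(pix2plane("top",275.8,218.6,84))
    for n in("top","scene"): fit(n,(541.5,421.5))
E
time python3 hex.py
```

```text
[543.17923542 422.39965388  84.        ]Traceback (most recent call last):
  File "hex.py", line 31, in <module>
    for n in("top","scene"): fit(n,(541.5,421.5))
                             ~~~^^^^^^^^^^^^^^^^^
  File "hex.py", line 26, in fit
    r=minimize(lambda q:cost(q[0],q[1],np.radians(a),q[2]),[*c0,6],method="Nelder-Mead",options=dict(maxiter=60,initial_simplex=[[*c0,6],[c0[0]+3,c0[1],6],[c0[0],c0[1]+3,6],[*c0,7]]))
    res = _minimize_neldermead(fun, x0, args, callback, bounds=bounds,
                               **options)
    fxr = func(xr)
    fx = function(np.copy(x), *(wrapper_args + args))
  File "hex.py", line 26, in <lambda>
    r=minimize(lambda q:cost(q[0],q[1],np.radians(a),q[2]),[*c0,6],method="Nelder-Mead",options=dict(maxiter=60,initial_simplex=[[*c0,6],[c0[0]+3,c0[1],6],[c0[0],c0[1]+3,6],[*c0,7]]))
                        ~~~~^^^^^^^^^^^^^^^^^^^^^^^^^^^^^^
  File "hex.py", line 18, in cost
    fp(t,8); fp(ring(x,y,rh,z0+h,32,0),9)
             ~~^^^^^^^^^^^^^^^^^^^^^^^^^^
  File "hex.py", line 12, in <lambda>
    L=np.zeros((W*S,W*S),np.uint8); fp=lambda X,l:cv2.fillPoly(L,[P(X)],l,shift=4)
                                                                  ~^^^
  File "hex.py", line 8, in <lambda>
    P=lambda X:np.array([(w2pix(n,p)-[u0,v0]+.5)*S*16 for p in X]).round().astype(np.int32)
                          ~~~~~^^^^^
  File "h.py", line 13, in w2pix
    m,Rm,o=cam(n); c=Rm.T@(np.array(p)-o); return np.array([m["fx"]*c[0]/c[2]+m["cx"],m["fy"]*c[1]/c[2]+m["cy"]])
           ~~~^^^
  File "h.py", line 5, in cam
    m=camera_model(n); o=np.array(m["orientation"],float)
ValueError: time passes only in moves, steps and waits

real	0m4.777s
user	0m2.448s
sys	0m0.190s
```

```bash
sed -i 's/^def cam(n):/import functools\n@functools.cache\ndef cam(n):/' h.py; time python3 hex.py
```

```text
[543.17923542 422.39965388  84.        ]
top (np.float64(107.88847394005131), 0, [543.1, 423.5, 6.1])
top (np.float64(89.64023756901535), 4, [542.7, 424.0, 5.8])
top (np.float64(78.4537846560886), 8, [542.8, 423.7, 6.0])
top (np.float64(76.67493104818085), 12, [542.5, 423.9, 6.1])
top (np.float64(72.0787594480717), 16, [542.8, 423.7, 6.5])
top (np.float64(75.27741783631356), 20, [542.7, 423.9, 6.3])
top (np.float64(79.95724955996535), 24, [542.8, 423.7, 6.3])
top (np.float64(85.53720664699708), 28, [542.8, 423.7, 6.3])
top (np.float64(91.65364014600462), 32, [542.9, 423.8, 6.4])
top (np.float64(98.90433375344935), 36, [542.9, 423.7, 6.2])
top (np.float64(101.51460178740429), 40, [542.7, 423.9, 6.3])
top (np.float64(107.42265768084286), 44, [542.8, 423.7, 6.5])
top (np.float64(107.57967301186167), 48, [542.8, 423.8, 6.4])
top (np.float64(109.08381759827492), 52, [542.8, 423.7, 6.2])
top (np.float64(107.11345032476888), 56, [543.3, 423.7, 6.5])
scene (np.float64(27.346710011481225), 0, [543.2, 423.9, 5.9])
scene (np.float64(26.22312917840148), 4, [543.2, 423.4, 5.6])
scene (np.float64(23.384182104697224), 8, [543.2, 423.6, 5.5])
scene (np.float64(20.769951118666427), 12, [543.4, 423.8, 6.3])
scene (np.float64(21.480455656564644), 16, [543.5, 423.8, 5.9])
scene (np.float64(21.06053934875746), 20, [543.2, 423.9, 6.2])
scene (np.float64(25.847380822183936), 24, [543.1, 423.7, 5.4])
scene (np.float64(28.55060220359486), 28, [543.3, 423.6, 5.9])
scene (np.float64(35.159064680268294), 32, [543.0, 423.7, 5.9])
scene (np.float64(29.73629406083082), 36, [543.2, 424.0, 6.2])
scene (np.float64(31.42483972794212), 40, [543.2, 423.8, 6.2])
scene (np.float64(31.24998580637303), 44, [543.0, 423.6, 5.9])
scene (np.float64(31.677913323475956), 48, [543.3, 423.5, 5.6])
scene (np.float64(31.975628125242324), 52, [543.5, 423.5, 5.7])
scene (np.float64(30.481883439959624), 56, [543.1, 423.7, 5.7])
real	0m9.782s
user	0m6.941s
sys	0m0.084s
```

```bash
cat > go.py <<'E'
import sys
from h import *
o=get_obs(); Rt=R.from_rotvec(o["orientation"]); T=np.array(sys.argv[1:4],float)
s=Rt.inv().apply(T-o["ee_pos"])/200
y=Rt.apply([0,1,0]); print("t",round(o["t"],2),"pos",o["ee_pos"].round(1),"yaxis deg",round(float(np.degrees(np.arctan2(y[1],y[0]))),1),"tilt",Rt.apply([0,0,1]).round(3),"w",round(o["width"],1),"F",o["ft_force"].round(1)); print("shift",s.round(3))
E
python3 go.py 543.2 423.6 130
python3 - <<'E'
from h import *
for u,v in[(418,180),(445,243),(354,145),(406,158),(248,205),(280,100),(165,188),(300,120)]:
    print(u,v,[pix2plane("top",u,v,z)[:2].round().tolist() for z in(0,50,100)])
E
```

```text
t 2.15 pos [144.2 608.1 239.7] yaxis deg 76.7 tilt [-0. -0. -1.] w 88.0 F [ 0.9 -0.   0.1]
shift [-2.154 -0.437  0.548]
418 180 [[638.0, 165.0], [623.0, 174.0], [609.0, 183.0]]
445 243 [[518.0, 117.0], [510.0, 129.0], [502.0, 140.0]]
354 145 [[706.0, 286.0], [688.0, 288.0], [669.0, 291.0]]
406 158 [[681.0, 187.0], [664.0, 195.0], [647.0, 203.0]]
248 205 [[586.0, 484.0], [574.0, 476.0], [563.0, 468.0]]
280 100 [[796.0, 430.0], [773.0, 424.0], [750.0, 419.0]]
165 188 [[618.0, 643.0], [604.0, 626.0], [591.0, 609.0]]
300 120 [[755.0, 390.0], [734.0, 387.0], [713.0, 384.0]]
```

```bash
python3 -m jog '-0.1 -0.02 0 0 0 0 -1;-0.25 -0.05 0 0 0 0 -1;-0.45 -0.09 0 0 0 0 -1;-0.65 -0.14 0 0 0 0 -1;-0.85 -0.18 0 0 0 0 -1;-1 -0.22 0 0 0 0 -1;-1 -0.22 0 0 0 0 -1'
```

```text
t: 2.85
ee_pos: [331.7, 517.5, 239.7]
orientation: [0.371, 3.119, -0.0]
ft_force: [-0.9, 0.3, -0.4]
width: 87.7
grasp_force: 0.0
```

```bash
python3 -m jog '-0.2 -0.04 0 0 0 0 -1;-0.4 -0.08 0 0 0 0 -1;-0.6 -0.12 0.1 0 0 0 -1;-0.8 -0.17 0.2 0 0 0 -1;-1 -0.21 0.3 0 0 0 -1;-1.0 -0.21 0.3 0 0 0 -1;-1 -0.21 0.3 0 0 0 -1'; python3 go.py 543.2 423.6 130
```

```text
t: 3.55
ee_pos: [513.2, 432.0, 178.9]
orientation: [-0.367, -3.119, 0.001]
ft_force: [-0.0, 0.2, -0.0]
width: 87.7
grasp_force: 0.0
t 3.55 pos [513.2 432.  178.9] yaxis deg 76.6 tilt [-0.002 -0.001 -1.   ] w 87.7 F [-0.   0.2 -0. ]
shift [-0.156 -0.006  0.244]
```

```bash
python3 -m jog '-0.08 0 0.12 0 0 0 -1;-0.156 -0.006 0.244 0 0 0 -1;-0.156 -0.006 0.244 0 0 0 0.1;-0.156 -0.006 0.244 0 0 0 0.1;-0.156 -0.006 0.244 0 0 0 0.1;-0.156 -0.006 0.244 0 0 0 0.1'; python3 go.py 543.2 423.6 88
```

```text
t: 4.15
ee_pos: [543.3, 425.0, 132.6]
orientation: [0.363, 3.119, 0.003]
ft_force: [0.1, 0.6, -0.1]
width: 59.1
grasp_force: 0.0
t 4.15 pos [543.3 425.  132.6] yaxis deg 76.7 tilt [ 0.002  0.001 -1.   ] w 59.1 F [ 0.1  0.6 -0.1]
shift [-0.001 -0.007  0.223]
```

```bash
python3 -m jog '0 -0.003 0.1 0 0 0 0.1;0 -0.007 0.2 0 0 0 0.1;0 -0.007 0.2 0 0 0 0.1;0 -0.007 0.2 0 0 0 0.1;0 -0.007 0.2 0 0 0 0.1'; python3 go.py 543.2 423.6 88
python3 - <<'E'
from h import *
im=get_image("scene"); u,v=map(int,w2pix("scene",[543,423,80]))
cv2.imwrite("pics/g1.png",cv2.resize(im[v-70:v+50,u-80:u+80],(800,600),interpolation=cv2.INTER_CUBIC)[:,:,::-1])
E
```

```text
t: 4.65
ee_pos: [543.9, 423.1, 92.4]
orientation: [0.364, 3.119, 0.002]
ft_force: [-0.7, -0.3, 1.1]
width: 39.2
grasp_force: 0.0
t 4.65 pos [543.9 423.1  92.4] yaxis deg 76.7 tilt [ 0.002  0.001 -1.   ] w 39.2 F [-0.7 -0.3  1.1]
shift [0.004 0.001 0.022]
```

View pics/g1.png

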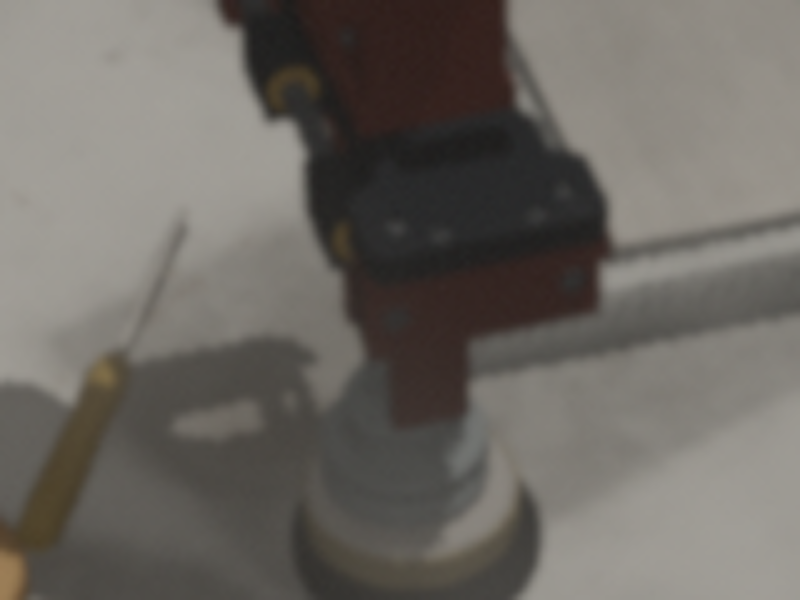

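The near finger stands in front of the nut, straddling the stack centrally. I go down to grip height and close.

```bash
python3 -m jog '0.004 0 0.022 0 0 0 0.1;0.004 0 0.022 0 0 0 0.1;0.004 0 0.022 0 0 0 0.35;0.004 0 0.022 0 0 0 0.45;0.004 0 0.022 0 0 0 0.55;0.004 0 0.022 0 0 0 0.7;0.004 0 0.022 0 0 0 0.9;0.004 0 0.022 0 0 0 0.9'; python3 go.py 640.4 300.5 140
```

```text
t: 5.5
ee_pos: [542.6, 422.7, 86.5]
orientation: [0.365, 3.12, 0.0]
ft_force: [-0.8, 0.8, 1.1]
width: 21.6
grasp_force: 30.0
t 5.5 pos [542.6 422.7  86.5] yaxis deg 76.7 tilt [ 0.  0. -1.] w 21.6 F [-0.8  0.8  1.1]
shift [-0.617 -0.481 -0.267]
```

```bash
python3 -m jog '0 0 -0.02 0 0 0 0.9;0 0 -0.07 0 0 0 0.9;0 0 -0.15 0 0 0 0.9;0 0 -0.25 0 0 0 0.9;-0.08 -0.06 -0.28 0 0 0 0.9;-0.18 -0.14 -0.28 0 0 0 0.9;-0.3 -0.23 -0.28 0 0 0 0.9;-0.4 -0.31 -0.28 0 0 0 0.9'; python3 go.py 640.4 300.5 140
```

```text
t: 6.3
ee_pos: [607.7, 341.9, 143.4]
orientation: [0.365, 3.119, 0.001]
ft_force: [0.5, -0.1, -0.9]
width: 21.8
grasp_force: 30.0
t 6.3 pos [607.7 341.9 143.4] yaxis deg 76.6 tilt [ 0.001  0.    -1.   ] w 21.8 F [ 0.5 -0.1 -0.9]
shift [-0.207 -0.164  0.017]
```

```bash
python3 -m jog '-0.1 -0.08 0 0 0 0 0.9;-0.18 -0.14 0 0 0 0 0.9;-0.22 -0.17 0 0 0 0 0.9;-0.22 -0.17 0 0 0 0 0.9;-0.22 -0.17 0 0 0 0 0.9;-0.22 -0.17 0 0 0 0 0.9;-0.22 -0.17 0 0 0 0 0.9'; python3 go.py 640.4 300.5 40
```

```text
t: 7.0
ee_pos: [640.4, 301.5, 142.5]
orientation: [-0.363, -3.12, 0.0]
ft_force: [0.1, 0.7, -0.3]
width: 22.2
grasp_force: 30.0
t 7.0 pos [640.4 301.5 142.5] yaxis deg 76.7 tilt [-0.  0. -1.] w 22.2 F [ 0.1  0.7 -0.3]
shift [-0.001 -0.005  0.512]
```

```bash
python3 -m jog '0 -0.004 0.1 0 0 0 0.9;0 -0.004 0.22 0 0 0 0.9;0 -0.004 0.34 0 0 0 0.9;0 -0.004 0.44 0 0 0 0.9;0 -0.004 0.52 0 0 0 0.9;0 -0.004 0.56 0 0 0 0.9;0 -0.004 0.56 0 0 0 0.9;0 -0.004 0.56 0 0 0 0.9'; python3 go.py 640.4 300.5 25.1;python3 go.py 640.4 300.5 25.1
python3 - <<'E'
from h import *
im=get_image("top"); u,v=map(int,w2pix("top",[640,300,10]))
a=im[v-40:v+40,u-53:u+54]
im=get_image("scene"); u,v=map(int,w2pix("scene",[640,300,10])); b=im[v-40:v+40,u-53:u+54]
cv2.imwrite("pics/g2.png",cv2.resize(np.hstack([a,b]),(800,300),interpolation=cv2.INTER_CUBIC)[:,:,::-1])
E
```

```text
t: 7.8
ee_pos: [641.3, 300.2, 31.1]
orientation: [0.364, 3.12, 0.001]
ft_force: [0.7, -0.2, -0.5]
width: 22.0
grasp_force: 30.0
t 7.8 pos [641.3 300.2  31.1] yaxis deg 76.7 tilt [ 0.001  0.    -1.   ] w 22.0 F [ 0.7 -0.2 -0.5]
shift [0.005 0.    0.03 ]
t 7.8 pos [641.3 300.2  31.1] yaxis deg 76.7 tilt [ 0.001  0.    -1.   ] w 22.0 F [ 0.7 -0.2 -0.5]
shift [0.005 0.    0.03 ]
```

View pics/g2.png

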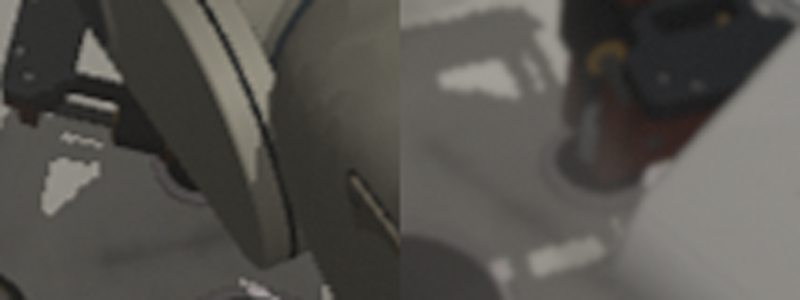

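The views are partly covered, but the finger is inside the dish d rim. I lower slowly while watching the force.

```bash
python3 -m jog '0.003 0 0.008 0 0 0 0.9;0.003 0 0.016 0 0 0 0.9;0.003 0 0.024 0 0 0 0.9;0.003 0 0.028 0 0 0 0.9;0.003 0 0.028 0 0 0 0.9;0.003 0 0.028 0 0 0 0.9'; python3 go.py 640.4 300.5 25
```

```text
t: 8.5
ee_pos: [640.2, 299.9, 24.8]
orientation: [-0.365, -3.12, 0.0]
ft_force: [-0.2, -0.4, -0.3]
width: 21.7
grasp_force: 30.0
t 8.5 pos [640.2 299.9  24.8] yaxis deg 76.7 tilt [-0. -0. -1.] w 21.7 F [-0.2 -0.4 -0.3]
shift [-0.     0.003 -0.001]
```

```bash
python3 -m jog '0 0 0 0 0 0 0.4;0 0 0 0 0 0 0.3;0 0 0 0 0 0 0.2;0 0 0 0 0 0 0.2;0 0 0 0 0 0 0.2;0 0 -0.05 0 0 0 0.1;0 0 -0.2 0 0 0 -0.1;0 0 -0.4 0 0 0 -0.1'; python3 go.py 543.2 423.6 140
```

```text
t: 9.3
ee_pos: [638.9, 299.4, 104.3]
orientation: [-0.365, -3.117, 0.003]
ft_force: [0.2, -0.7, -0.7]
width: 48.0
grasp_force: 0.0
t 9.3 pos [638.9 299.4 104.3] yaxis deg 76.7 tilt [-0.004 -0.002 -1.   ] w 48.0 F [ 0.2 -0.7 -0.7]
shift [ 0.61   0.494 -0.178]
```

```bash
python3 -m jog '0 0 -0.25 0 0 0 -0.1;0.15 0.12 -0.25 0 0 0 -0.1;0.35 0.28 -0.25 0 0 0 -0.1;0.5 0.4 -0.25 0 0 0 -0.1;0.61 0.49 -0.25 0 0 0 -0.1;0.61 0.49 -0.25 0 0 0 -0.1;0.61 0.49 -0.25 0 0 0 -0.1'; python3 go.py 543.2 423.6 72
```

```text
t: 10.0
ee_pos: [544.0, 423.9, 155.6]
orientation: [0.362, 3.12, 0.0]
ft_force: [0.2, 0.4, -0.3]
width: 47.8
grasp_force: 0.0
t 10.0 pos [544.  423.9 155.6] yaxis deg 76.8 tilt [ 0.001  0.    -1.   ] w 47.8 F [ 0.2  0.4 -0.3]
shift [ 0.004 -0.002  0.418]
```

```bash
python3 - <<'E'
from h import *
get_image("scene")
for n in("scene","top"):
    get_image(n); print(n,[(toworld(n,d["xyz"]).round().tolist(),round(d["confidence"],2)) for d in pinpoint("nut",n)[:3]],[(toworld(n,d["xyz"]).round().tolist(),round(d["confidence"],2)) for d in pinpoint("collar",n)[:3]])
E
python3 -m jog '0.002 0 0.1 0 0 0 -0.1;0.004 -0.002 0.2 0 0 0 -0.1;0.004 -0.002 0.3 0 0 0 -0.1;0.004 -0.002 0.36 0 0 0 -0.1;0.004 -0.002 0.4 0 0 0 -0.1;0.004 -0.002 0.4 0 0 0 -0.1;0.004 -0.002 0.4 0 0 0 -0.1'; python3 go.py 543.2 423.6 72
```

```text
scene [([644.0, 300.0, 2.0], 0.71), ([539.0, 420.0, 9.0], 0.25)] [([543.0, 419.0, 53.0], 0.77)]
top [] []
t: 11.05
ee_pos: [543.7, 423.5, 75.4]
orientation: [0.365, 3.12, 0.001]
ft_force: [0.4, 0.3, 0.9]
width: 48.5
grasp_force: 0.0
t 11.05 pos [543.7 423.5  75.4] yaxis deg 76.7 tilt [ 0.001  0.001 -1.   ] w 48.5 F [0.4 0.3 0.9]
shift [ 0.003 -0.     0.017]
```

```bash
python3 -m jog '0.002 0 0.016 0 0 0 -0.1;0.002 0 0.016 0 0 0 -0.1;0.002 0 0.016 0 0 0 0;0.002 0 0.016 0 0 0 0.06;0.002 0 0.016 0 0 0 0.12;0.002 0 0.016 0 0 0 0.2;0.002 0 0.016 0 0 0 0.5;0.002 0 0.016 0 0 0 0.7'; python3 go.py 426.5 403.6 110
```

```text
t: 11.85
ee_pos: [542.9, 423.3, 71.9]
orientation: [0.365, 3.12, -0.0]
ft_force: [-0.3, -1.3, 3.5]
width: 37.1
grasp_force: 30.0
t 11.85 pos [542.9 423.3  71.9] yaxis deg 76.7 tilt [-0. -0. -1.] w 37.1 F [-0.3 -1.3  3.5]
shift [ 0.544 -0.23  -0.191]
```

```bash
python3 -m jog '0 0 -0.02 0 0 0 0.9;0 0 -0.07 0 0 0 0.9;0 0 -0.13 0 0 0 0.9;0 0 -0.19 0 0 0 0.9;0.08 -0.03 -0.19 0 0 0 0.9;0.2 -0.085 -0.19 0 0 0 0.9;0.32 -0.14 -0.19 0 0 0 0.9;0.44 -0.19 -0.19 0 0 0 0.9'; python3 go.py 426.5 403.6 110
```

```text
t: 12.65
ee_pos: [447.9, 406.7, 110.9]
orientation: [0.365, 3.119, 0.002]
ft_force: [0.1, 1.5, -1.0]
width: 37.1
grasp_force: 30.0
t 12.65 pos [447.9 406.7 110.9] yaxis deg 76.6 tilt [ 0.001  0.001 -1.   ] w 37.1 F [ 0.1  1.5 -1. ]
shift [ 0.101 -0.04   0.004]
```

```bash
python3 -m jog '0.06 -0.03 0 0 0 0 0.9;0.104 -0.044 0 0 0 0 0.9;0.104 -0.044 0 0 0 0 0.9;0.104 -0.044 0 0 0 0 0.9;0.104 -0.044 0 0 0 0 0.9;0.104 -0.044 0 0 0 0 0.9'; python3 go.py 426.5 403.6 26.5
python3 - <<'E'
from h import *
im=get_image("scene"); u,v=map(int,w2pix("scene",[480,410,60])); b=im[v-90:v+90,u-120:u+120]
cv2.imwrite("pics/g3.png",cv2.resize(b,(800,600),interpolation=cv2.INTER_CUBIC)[:,:,::-1])
E
```

```text
t: 13.25
ee_pos: [427.0, 403.1, 109.6]
orientation: [0.366, 3.12, 0.0]
ft_force: [0.1, 0.4, -1.8]
width: 37.2
grasp_force: 30.0
t 13.25 pos [427.  403.1 109.6] yaxis deg 76.6 tilt [ 0.  0. -1.] w 37.2 F [ 0.1  0.4 -1.8]
shift [0.003 0.002 0.416]
```

View pics/g3.png

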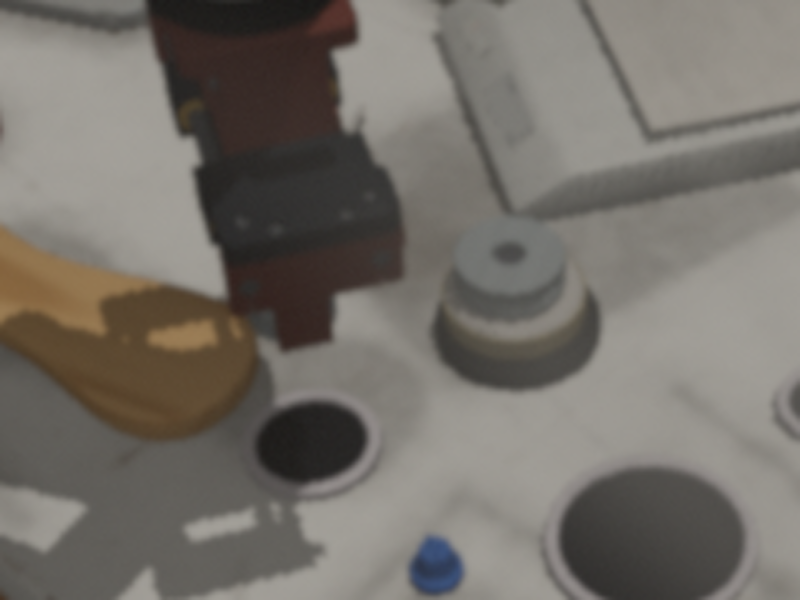

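The collar is held level over dish c. The wooden handle lies right beside the dish on the far-finger side, so I'll measure its outline and pick a clear closing direction.

```bash
python3 - <<'E'
from h import *
im=cv2.imread("pics/top0.png").astype(int); m=((im[:,:,2]-im[:,:,0])>45)
v,u=np.nonzero(m[280:390,130:300]); v+=280;u+=130
for z in(0,25):
    P=np.array([pix2plane("top",a,b,z)[:2] for a,b in zip(u,v)])-[426.5,403.6]
    ang=np.degrees(np.arctan2(P[:,1],P[:,0])); r=np.hypot(*P.T)
    print(z,[(a,round(r[(ang>=a)&(ang<a+15)].min())) for a in range(0,180,15) if ((ang>=a)&(ang<a+15)).any()],[(a,round(r[(ang>=a)&(ang<a+15)].min())) for a in range(-180,0,15) if ((ang>=a)&(ang<a+15)).any()])
E
```

```text
0 [(75, 62), (90, 49), (105, 46), (120, 46), (135, 54)] []
25 [(75, 62), (90, 47), (105, 44), (120, 44), (135, 50)] []
```

The handle stays at least 47 mm from the dish centre and the fingers reach about 38 mm, so there is no clash if I open only a little.

```bash
python3 -m jog '0.002 0.002 0.06 0 0 0 0.9;0.002 0.002 0.15 0 0 0 0.9;0.002 0.002 0.24 0 0 0 0.9;0.002 0.002 0.32 0 0 0 0.9;0.002 0.002 0.38 0 0 0 0.9;0.002 0.002 0.4 0 0 0 0.9;0.002 0.002 0.4 0 0 0 0.9;0.002 0.002 0.4 0 0 0 0.9'; python3 go.py 426.5 403.6 26.3
```

```text
t: 14.1
ee_pos: [426.2, 403.7, 30.0]
orientation: [0.365, 3.12, 0.001]
ft_force: [0.3, 0.7, -0.9]
width: 36.9
grasp_force: 30.0
t 14.1 pos [426.2 403.7  30. ] yaxis deg 76.7 tilt [ 0.001  0.    -1.   ] w 36.9 F [ 0.3  0.7 -0.9]
shift [-0.001 -0.     0.019]
```

```bash
python3 -m jog '0 0 0.006 0 0 0 0.9;0 0 0.012 0 0 0 0.9;0 0 0.017 0 0 0 0.9;0 0 0.019 0 0 0 0.9;0 0 0.019 0 0 0 0.9;0 0 0.019 0 0 0 0.9'; python3 go.py 426.5 403.6 26
```

```text
t: 14.7
ee_pos: [426.0, 403.4, 25.9]
orientation: [0.365, 3.12, 0.0]
ft_force: [-0.4, -0.1, -1.4]
width: 37.3
grasp_force: 30.0
t 14.7 pos [426.  403.4  25.9] yaxis deg 76.7 tilt [ 0.  0. -1.] w 37.3 F [-0.4 -0.1 -1.4]
shift [-0.002  0.002 -0.   ]
```

```bash
python3 -m jog '0 0 0.002 0 0 0 0.1;0 0 0.002 0 0 0 0.04;0 0 0.002 0 0 0 0;0 0 0.002 0 0 0 -0.04;0 0 0.002 0 0 0 -0.04;0 0 -0.05 0 0 0 -0.04;0 0 -0.2 0 0 0 -0.04;0 0 -0.4 0 0 0 -0.4'; python3 go.py 543.2 423.6 110
```

```text
t: 15.5
ee_pos: [424.9, 402.5, 105.8]
orientation: [-0.365, -3.118, 0.004]
ft_force: [0.4, 0.6, 0.1]
width: 50.5
grasp_force: 0.0
t 15.5 pos [424.9 402.5 105.8] yaxis deg 76.7 tilt [-0.003 -0.003 -1.   ] w 50.5 F [0.4 0.6 0.1]
shift [-0.551  0.239 -0.023]
```

```bash
python3 -m jog '0 0 -0.1 0 0 0 -0.4;-0.15 0.05 -0.1 0 0 0 -0.4;-0.35 0.15 -0.1 0 0 0 -0.4;-0.5 0.2 -0.1 0 0 0 -0.4;-0.55 0.225 -0.1 0 0 0 -0.4;-0.55 0.225 -0.1 0 0 0 -0.4;-0.55 0.225 -0.1 0 0 0 -0.4'; python3 go.py 543.2 423.6 53.5
python3 - <<'E'
from h import *
get_image("scene")
for t in("collar","bevel_wheel"): print(t,[(toworld("scene",d["xyz"]).round().tolist(),round(d["confidence"],2)) for d in pinpoint(t,"scene")[:3]])
E
```

```text
t: 16.2
ee_pos: [541.9, 421.4, 125.6]
orientation: [-0.365, -3.119, 0.002]
ft_force: [-0.6, 0.0, -0.4]
width: 61.3
grasp_force: 0.0
t 16.2 pos [541.9 421.4 125.6] yaxis deg 76.7 tilt [-0.002 -0.001 -1.   ] w 61.3 F [-0.6  0.  -0.4]
shift [-0.004  0.013  0.36 ]
collar [([429.0, 403.0, 7.0], 0.97), ([425.0, 404.0, 2.0], 0.43)]
bevel_wheel [([547.0, 419.0, 32.0], 0.71)]
```

```bash
python3 -m jog '-0.002 0.005 0.06 0 0 0 -0.45;-0.003 0.009 0.15 0 0 0 -0.45;-0.003 0.009 0.24 0 0 0 -0.45;-0.003 0.009 0.31 0 0 0 -0.45;-0.003 0.009 0.34 0 0 0 -0.45;-0.003 0.009 0.34 0 0 0 -0.45;-0.003 0.009 0.34 0 0 0 -0.45'; python3 go.py 543.2 423.6 53.5
```

```text
t: 17.05
ee_pos: [544.6, 423.5, 57.9]
orientation: [0.365, 3.12, 0.0]
ft_force: [-0.0, -0.9, -0.6]
width: 63.8
grasp_force: 0.0
t 17.05 pos [544.6 423.5  57.9] yaxis deg 76.7 tilt [ 0.  0. -1.] w 63.8 F [-0.  -0.9 -0.6]
shift [ 0.007 -0.001  0.022]
```

```bash
python3 -m jog '0.004 0 0.022 0 0 0 -0.45;0.004 0 0.022 0 0 0 -0.4;0.004 0 0.022 0 0 0 -0.32;0.004 0 0.022 0 0 0 -0.25;0.004 0 0.022 0 0 0 -0.18;0.004 0 0.022 0 0 0 0.1;0.004 0 0.022 0 0 0 0.5'; python3 go.py 406.6 225.2 110
```

```text
t: 17.75
ee_pos: [543.6, 423.4, 53.8]
orientation: [-0.365, -3.12, 0.0]
ft_force: [-1.3, -2.2, 3.5]
width: 52.2
grasp_force: 30.0
t 17.75 pos [543.6 423.4  53.8] yaxis deg 76.7 tilt [-0. -0. -1.] w 52.2 F [-1.3 -2.2  3.5]
shift [ 0.438 -1.122 -0.281]
```

```bash
python3 -m jog '0 0 -0.02 0 0 0 0.5;0 0 -0.07 0 0 0 0.5;0 0 -0.14 0 0 0 0.5;0 0 -0.22 0 0 0 0.5;0.04 -0.1 -0.25 0 0 0 0.5;0.1 -0.25 -0.25 0 0 0 0.5;0.16 -0.41 -0.25 0 0 0 0.5;0.22 -0.57 -0.25 0 0 0 0.5'; python3 go.py 406.6 225.2 100
```

```text
t: 18.55
ee_pos: [474.2, 322.3, 105.1]
orientation: [0.364, 3.119, 0.002]
ft_force: [-0.0, -0.8, -2.2]
width: 52.5
grasp_force: 30.0
t 18.55 pos [474.2 322.3 105.1] yaxis deg 76.7 tilt [ 0.002  0.001 -1.   ] w 52.5 F [-0.  -0.8 -2.2]
shift [ 0.217 -0.551  0.024]
```

```bash
python3 -m jog '0.06 -0.15 0 0 0 0 0.5;0.12 -0.3 0 0 0 0 0.5;0.18 -0.45 0 0 0 0 0.5;0.22 -0.56 0 0 0 0 0.5;0.22 -0.56 0 0 0 0 0.5;0.22 -0.56 0 0 0 0 0.5;0.22 -0.56 0 0 0 0 0.5;0.22 -0.56 0 0 0 0 0.5'; python3 go.py 406.6 225.2 31
python3 - <<'E'
from h import *
im=get_image("scene"); u,v=map(int,w2pix("scene",[440,260,60])); b=im[v-90:v+90,u-120:u+120]
cv2.imwrite("pics/g4.png",cv2.resize(b,(800,600),interpolation=cv2.INTER_CUBIC)[:,:,::-1])
E
```

```text
t: 19.35
ee_pos: [406.9, 225.0, 103.9]
orientation: [0.364, 3.119, 0.002]
ft_force: [0.0, 0.6, -2.4]
width: 52.1
grasp_force: 30.0
t 19.35 pos [406.9 225.  103.9] yaxis deg 76.7 tilt [ 0.001  0.001 -1.   ] w 52.1 F [ 0.   0.6 -2.4]
shift [0.002 0.    0.365]
```

View pics/g4.png

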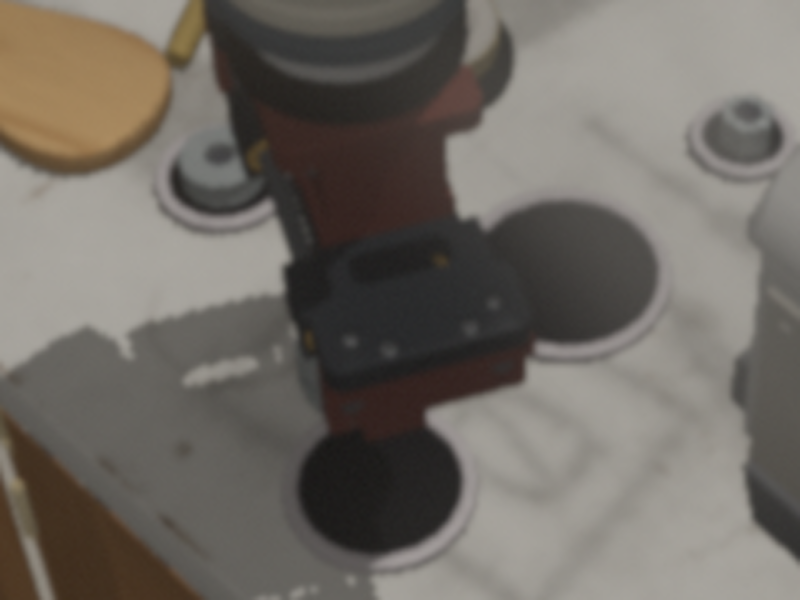

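Nut and collar both sit flat in their dishes, and the gripper with the bevel wheel is over dish b. I lower it.

```bash
python3 -m jog '0.002 0 0.06 0 0 0 0.5;0.002 0 0.14 0 0 0 0.5;0.002 0 0.22 0 0 0 0.5;0.002 0 0.3 0 0 0 0.5;0.002 0 0.35 0 0 0 0.5;0.002 0 0.37 0 0 0 0.5;0.002 0 0.37 0 0 0 0.5;0.002 0 0.37 0 0 0 0.5'; python3 go.py 406.6 225.2 26.2
```

```text
t: 20.2
ee_pos: [405.7, 224.3, 29.7]
orientation: [0.365, 3.12, 0.0]
ft_force: [0.8, -0.5, -1.2]
width: 52.5
grasp_force: 30.0
t 20.2 pos [405.7 224.3  29.7] yaxis deg 76.7 tilt [ 0.  0. -1.] w 52.5 F [ 0.8 -0.5 -1.2]
shift [-0.004  0.006  0.017]
```

```bash
python3 -m jog '-0.002 0.003 0.006 0 0 0 0.5;-0.002 0.003 0.012 0 0 0 0.5;-0.002 0.003 0.017 0 0 0 0.5;-0.002 0.003 0.018 0 0 0 0.5;-0.002 0.003 0.018 0 0 0 0.5;-0.002 0.003 0.018 0 0 0 0.5'; python3 go.py 406.6 225.2 26
```

```text
t: 20.8
ee_pos: [406.0, 224.6, 25.9]
orientation: [0.365, 3.12, 0.0]
ft_force: [-0.6, -0.2, -2.7]
width: 52.2
grasp_force: 30.0
t 20.8 pos [406.  224.6  25.9] yaxis deg 76.7 tilt [ 0.  0. -1.] w 52.2 F [-0.6 -0.2 -2.7]
shift [-0.002  0.004 -0.   ]
```

```bash
python3 -m jog '0 0 0.002 0 0 0 -0.22;0 0 0.002 0 0 0 -0.28;0 0 0.002 0 0 0 -0.34;0 0 0.002 0 0 0 -0.4;0 0 0.002 0 0 0 -0.4;0 0 -0.05 0 0 0 -0.4;0 0 -0.2 0 0 0 -0.5;0 0 -0.4 0 0 0 -0.85'; python3 go.py 543.2 423.6 110
```

```text
t: 21.6
ee_pos: [404.8, 224.0, 106.1]
orientation: [-0.364, -3.117, 0.003]
ft_force: [0.2, 0.5, 0.6]
width: 70.8
grasp_force: 0.0
t 21.6 pos [404.8 224.  106.1] yaxis deg 76.7 tilt [-0.003 -0.002 -1.   ] w 70.8 F [0.2 0.5 0.6]
shift [-0.443  1.131 -0.023]
```

```bash
python3 -m jog '-0.05 0.1 -0.04 0 0 0 -0.85;-0.12 0.3 -0.04 0 0 0 -0.85;-0.2 0.5 -0.04 0 0 0 -0.85;-0.28 0.7 -0.04 0 0 0 -0.85;-0.36 0.9 -0.04 0 0 0 -0.85;-0.4 1 -0.04 0 0 0 -0.85;-0.4 1 -0.04 0 0 0 -0.85'; python3 go.py 543.2 423.6 110
python3 - <<'E'
from h import *
get_image("scene")
for t in("bevel_wheel","rough_wheel"): print(t,[(toworld("scene",d["xyz"]).round().tolist(),round(d["confidence"],2)) for d in pinpoint(t,"scene")[:3]])
E
```

```text
t: 22.3
ee_pos: [531.5, 403.2, 114.7]
orientation: [0.363, 3.118, 0.003]
ft_force: [0.4, -0.5, -0.2]
width: 81.3
grasp_force: 0.0
t 22.3 pos [531.5 403.2 114.7] yaxis deg 76.7 tilt [ 0.002  0.002 -1.   ] w 81.3 F [ 0.4 -0.5 -0.2]
shift [-0.034  0.113  0.024]
bevel_wheel [([408.0, 223.0, 6.0], 0.69)]
rough_wheel [([538.0, 421.0, 12.0], 0.94)]
```

```bash
python3 -m jog '-0.01 0.03 0 0 0 -0.2 -0.95;-0.02 0.06 0 0 0 -0.45 -0.95;-0.034 0.1 0 0 0 -0.7 -0.95;-0.034 0.113 0 0 0 -0.9 -0.95;-0.034 0.113 0 0 0 -1 -0.95;-0.034 0.113 0 0 0 -1 -0.95;-0.034 0.113 0 0 0 -1 -0.95'; python3 go.py 543.2 423.6 40
```

```text
t: 23.15
ee_pos: [541.2, 420.2, 114.0]
orientation: [0.452, -3.108, 0.001]
ft_force: [-0.6, -0.3, 0.3]
width: 85.8
grasp_force: 0.0
t 23.15 pos [541.2 420.2 114. ] yaxis deg 106.5 tilt [-0.001 -0.    -1.   ] w 85.8 F [-0.6 -0.3  0.3]
shift [-0.015  0.014  0.37 ]
```

```bash
python3 -m jog '-0.01 0.014 0.05 0 0 0 -0.95;-0.012 0.014 0.12 0 0 0 -0.95;-0.012 0.014 0.2 0 0 0 -0.95;-0.012 0.014 0.2 0 0 0 -0.95;-0.012 0.014 0.2 0 0 0 -0.95'; python3 go.py 543.2 423.6 40
python3 - <<'E'
from h import *
im=get_image("scene"); u,v=map(int,w2pix("scene",[543,423,50])); b=im[v-75:v+75,u-100:u+100]
cv2.imwrite("pics/g5.png",cv2.resize(b,(800,600),interpolation=cv2.INTER_CUBIC)[:,:,::-1])
E
```

```text
t: 23.65
ee_pos: [542.6, 424.1, 72.5]
orientation: [0.455, -3.106, 0.002]
ft_force: [0.6, 0.1, 0.1]
width: 85.7
grasp_force: 0.0
t 23.65 pos [542.6 424.1  72.5] yaxis deg 106.7 tilt [-0.002 -0.001 -1.   ] w 85.7 F [0.6 0.1 0.1]
shift [-0.002 -0.003  0.162]
```

View pics/g5.png

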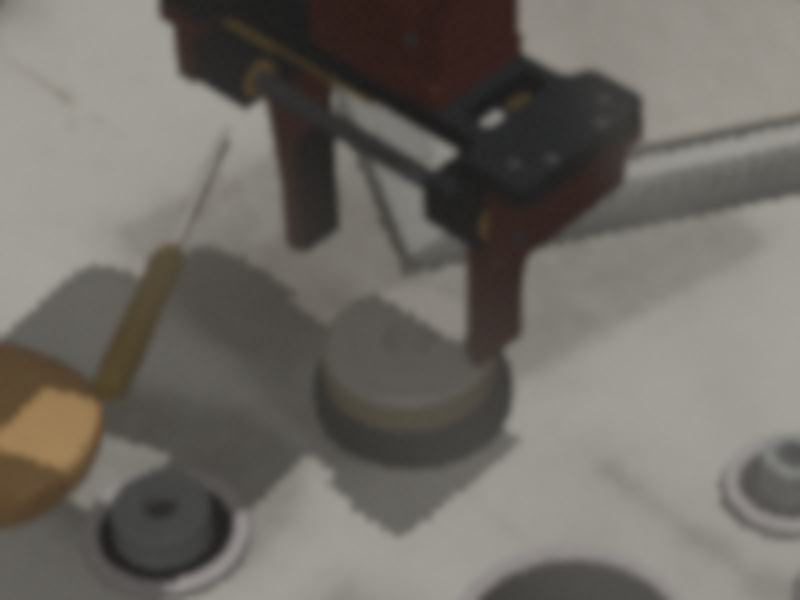

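The roughing wheel is centred between the open fingers; the scale is low and the screwdriver is clear. I descend and grip.

```bash
python3 -m jog '-0.001 -0.001 0.04 0 0 0 -0.95;-0.001 -0.002 0.1 0 0 0 -0.95;-0.001 -0.002 0.15 0 0 0 -0.95;-0.001 -0.002 0.18 0 0 0 -0.95;-0.001 -0.002 0.18 0 0 0 -0.95;-0.001 -0.002 0.18 0 0 0 -0.95;-0.001 -0.002 0.18 0 0 0 -0.95'; python3 go.py 543.2 423.6 31.4
```

```text
t: 24.4
ee_pos: [543.8, 424.4, 38.2]
orientation: [-0.455, 3.108, 0.001]
ft_force: [-0.2, -0.4, 0.2]
width: 85.7
grasp_force: 0.0
t 24.4 pos [543.8 424.4  38.2] yaxis deg 106.7 tilt [ 0.001  0.    -1.   ] w 85.7 F [-0.2 -0.4  0.2]
shift [ 0.004 -0.003  0.034]
```

```bash
python3 -m jog '0.002 -0.002 0.02 0 0 0 -0.95;0.002 -0.002 0.034 0 0 0 -0.85;0.002 -0.002 0.034 0 0 0 -0.75;0.002 -0.002 0.034 0 0 0 -0.67;0.002 -0.002 0.034 0 0 0 -0.6;0.002 -0.002 0.034 0 0 0 -0.52;0.002 -0.002 0.034 0 0 0 -0.3;0.002 -0.002 0.034 0 0 0 0.3'; python3 go.py 528 276.8 70
```

```text
t: 25.2
ee_pos: [543.4, 423.4, 31.1]
orientation: [0.455, -3.108, 0.001]
ft_force: [0.8, -2.2, 0.1]
width: 63.7
grasp_force: 30.0
t 25.2 pos [543.4 423.4  31.1] yaxis deg 106.7 tilt [ 0. -0. -1.] w 63.7 F [ 0.8 -2.2  0.1]
shift [ 0.284 -0.68  -0.194]
```

```bash
python3 -m jog '0 0 -0.005 0 0 0 0.3;0 0 -0.01 0 0 0 0.3;0 0 -0.02 0 0 0 0.3;0 0 -0.035 0 0 0 0.3;0 0 -0.05 0 0 0 0.3;0 0 -0.05 0 0 0 0.3;0 0 -0.05 0 0 0 0.3'; python3 go.py 528 276.8 70
python3 - <<'E'
from h import *
im=get_image("scene"); u,v=map(int,w2pix("scene",[543,423,30])); b=im[v-60:v+60,u-80:u+80]
cv2.imwrite("pics/g6.png",cv2.resize(b,(800,600),interpolation=cv2.INTER_CUBIC)[:,:,::-1])
E
```

```text
t: 25.9
ee_pos: [543.4, 423.8, 41.3]
orientation: [-0.455, 3.108, 0.0]
ft_force: [-0.0, -1.2, -3.4]
width: 63.8
grasp_force: 30.0
t 25.9 pos [543.4 423.8  41.3] yaxis deg 106.7 tilt [ 0.  0. -1.] w 63.8 F [-0.  -1.2 -3.4]
shift [ 0.284 -0.682 -0.144]
```

View pics/g6.png

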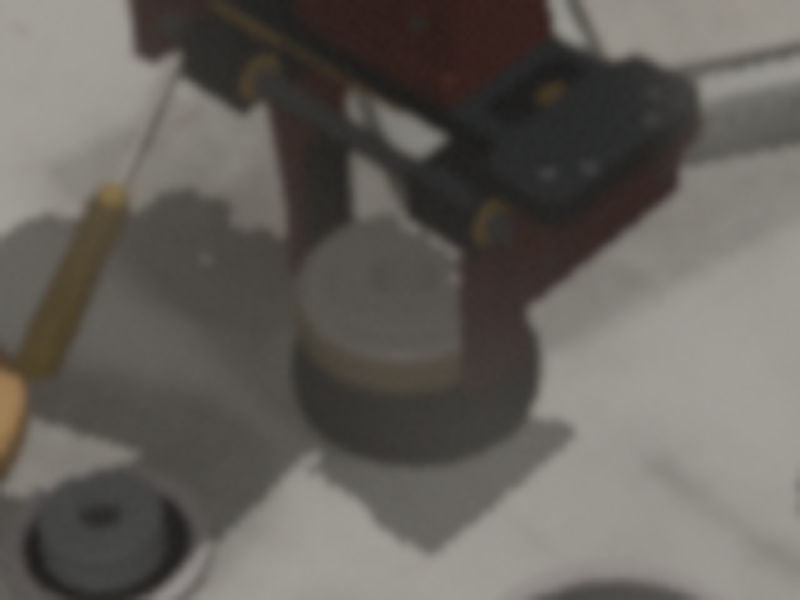

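The wheel is lifted level and grip force holds, so I carry it to dish a.

```bash
python3 -m jog '0 0 -0.03 0 0 0 0.3;0.01 -0.03 -0.06 0 0 0 0.3;0.04 -0.1 -0.09 0 0 0 0.3;0.08 -0.2 -0.09 0 0 0 0.3;0.13 -0.31 -0.09 0 0 0 0.3;0.18 -0.42 -0.09 0 0 0 0.3;0.22 -0.52 -0.09 0 0 0 0.3;0.255 -0.61 -0.09 0 0 0 0.3'; python3 go.py 528 276.8 60
```

```text
t: 26.75
ee_pos: [529.0, 290.1, 59.7]
orientation: [-0.454, 3.109, -0.0]
ft_force: [0.7, -0.1, -2.4]
width: 64.1
grasp_force: 30.0
t 26.75 pos [529.  290.1  59.7] yaxis deg 106.6 tilt [ 0. -0. -1.] w 64.1 F [ 0.7 -0.1 -2.4]
shift [ 0.024 -0.062 -0.002]
```

```bash
python3 -m jog '0.015 -0.04 0 0 0 0 0.3;0.026 -0.066 0 0 0 0 0.3;0.029 -0.07 0 0 0 0 0.3;0.029 -0.07 0 0 0 0 0.3;0.029 -0.07 0 0 0 0 0.3;0.029 -0.07 0 0 0 0 0.3'; python3 go.py 528 276.8 25.5
```

```text
t: 27.35
ee_pos: [527.9, 277.8, 59.0]
orientation: [-0.456, 3.108, 0.0]
ft_force: [0.4, 0.2, -3.8]
width: 64.0
grasp_force: 30.0
t 27.35 pos [527.9 277.8  59. ] yaxis deg 106.7 tilt [ 0.  0. -1.] w 64.0 F [ 0.4  0.2 -3.8]
shift [ 0.001 -0.005  0.168]
```

```bash
python3 -m jog '0 -0.003 0.03 0 0 0 0.3;0 -0.003 0.07 0 0 0 0.3;0 -0.003 0.11 0 0 0 0.3;0 -0.003 0.14 0 0 0 0.3;0 -0.003 0.15 0 0 0 0.3;0 -0.003 0.15 0 0 0 0.3;0 -0.003 0.15 0 0 0 0.3'; python3 go.py 528 276.8 25.5
```

```text
t: 28.05
ee_pos: [528.2, 276.6, 29.1]
orientation: [-0.455, 3.108, 0.0]
ft_force: [0.1, -0.1, -3.6]
width: 64.0
grasp_force: 30.0
t 28.05 pos [528.2 276.6  29.1] yaxis deg 106.7 tilt [ 0.  0. -1.] w 64.0 F [ 0.1 -0.1 -3.6]
shift [0.    0.001 0.018]
```

```bash
python3 -m jog '0 0 0.006 0 0 0 0.3;0 0 0.012 0 0 0 0.3;0 0 0.017 0 0 0 0.3;0 0 0.019 0 0 0 0.3;0 0 0.019 0 0 0 0.3;0 0 0.019 0 0 0 0.3'; python3 go.py 528 276.8 25.2
```

```text
t: 28.65
ee_pos: [528.0, 276.6, 25.3]
orientation: [-0.455, 3.108, -0.0]
ft_force: [0.1, -0.5, -3.8]
width: 64.2
grasp_force: 30.0
t 28.65 pos [528.  276.6  25.3] yaxis deg 106.7 tilt [ 0. -0. -1.] w 64.2 F [ 0.1 -0.5 -3.8]
shift [-0.     0.001  0.   ]
```

```bash
python3 -m jog '0 0 0.002 0 0 0 0.3;0 0 0.002 0 0 0 -0.45;0 0 0.002 0 0 0 -0.55;0 0 0.002 0 0 0 -0.65;0 0 0.002 0 0 0 -0.75;0 0 0.002 0 0 0 -0.8;0 0 -0.03 0 0 0 -0.85;0 0 -0.1 0 0 0 -0.85'; python3 -m jog '0 0 -0.15 0 0 0 -0.85;0 0 -0.35 0 0 0 -0.85;0 0 -0.55 0 0 0 -0.85;0 0 -0.75 0 0 0 -0.85;0 0 -0.75 0 0 0 -0.85;0 0 -0.75 0 0 0 -0.85;0 0 -0.75 0 0 0 -0.85'
python3 - <<'E'
from h import *
im=get_image("scene"); cv2.imwrite("pics/end.png",im[150:430,150:523,::-1].copy() if 0 else cv2.resize(im[180:430,180:480],(720,600))[:,:,::-1])
print(get_obs()["width"])
for t,z in(("nut",22),("collar",20),("bevel_wheel",22),("rough_wheel",26)):
    print(t,[(toworld("scene",d["xyz"]).round().tolist(),round(d["confidence"],2)) for d in pinpoint(t,"scene")[:2]])
E
```

```text
t: 29.45
ee_pos: [527.3, 276.2, 45.1]
orientation: [0.455, -3.107, 0.001]
ft_force: [0.5, 0.6, -0.2]
width: 81.3
grasp_force: 0.0
t: 30.15
ee_pos: [527.3, 276.2, 194.8]
orientation: [0.455, -3.107, 0.001]
ft_force: [0.9, -1.0, -0.1]
width: 81.3
grasp_force: 0.0
81.24232967883277
nut [([641.0, 299.0, 1.0], 0.79)]
collar [([425.0, 403.0, 4.0], 0.6), ([423.0, 403.0, 2.0], 0.57)]
bevel_wheel [([410.0, 222.0, 3.0], 0.72)]
rough_wheel [([524.0, 277.0, 3.0], 0.86)]
```

View pics/end.png

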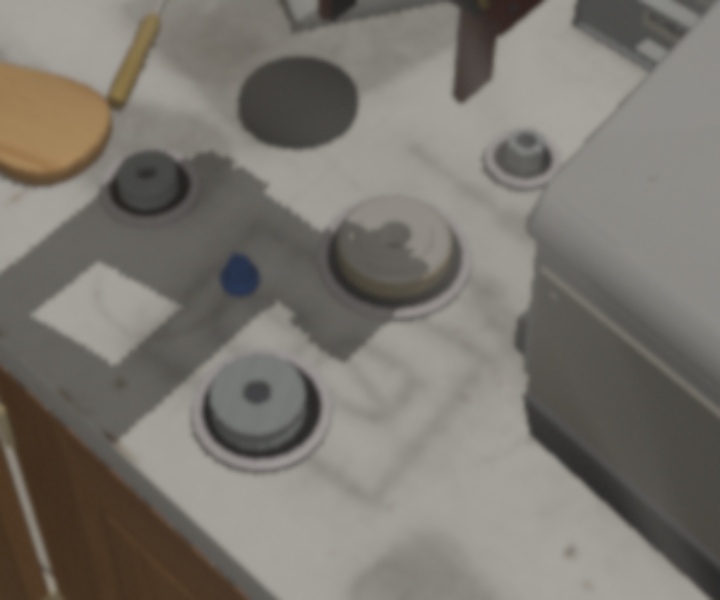

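All four parts lie flat and centred in their dishes: nut (522,158), collar (148,183), bevelling wheel (258,405), roughing wheel (396,250). The gripper is clear, so I hand in.

```bash
python3 -c "from workcell import *; print(close_job())"
```

```text
the job is handed in; nothing more can be done
None
```

The job is handed in after about 30 s of robot time: all four parts lie flat in their own dishes in the last picture, and the gripper is clear of them, but the hand-in returned no verdict.

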